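# Offer the washed cassette lid up to its hinge and hold it for the pin

### The job

Lift the lid of the instrument cassette (the slotted plate with the lift tab on top and the hinge barrel below) up and off its two hooks on the drying stand, and lower its barrel between the two barrels of the cassette's hinge, into the half-round seat, so that the pin holes line up. Finish while holding it there: the lid still gripped, standing upright and only lightly seated, not pressed down hard, so that a colleague can push the hinge pin through. Leave the cassette, the pin, the other plate on the stand, the beaker and the brown bottle where they are.

Things in the scene. Friction and masses are not known exactly. Their poses are not given: they have to be found in the camera images.
- lid: The lid: a stainless slotted plate 150 mm wide (y), 86 high (z), 4 thick (x), 0.2 to 0.3 kg. Origin at mid-width and mid-thickness, 50 mm above the axis of the hinge barrel on its lower edge. The plate runs from 40 mm below to 46 above the origin; hooks pass through 10 mm wide upright slots 45 mm either side of the middle, under the 12 mm top bar. It may be fitted either way round.
- lid_tab (a point): Centre of the lid's lift tab, the place to grip it from above: a dark rubber-covered tab in the middle of the top edge, 46 mm wide (y), 25 high (z), 9 thick (x); 58.5 mm above the lid's origin. While the lid hangs it is about 195 mm above the worktop. Axes as the lid's.
- lid_barrel (a point): Centre of the lid's hinge barrel, on its axis, 50 mm below the lid's origin: a bored barrel 14 mm in diameter, 60 mm long along the lid's y, hole 7 mm, ends chamfered by 2.5 mm. Axes as the lid's.
- cassette: The instrument cassette: an open slotted stainless box standing loose on rubber feet, 84 mm (x) by 150 mm (y), 41 mm high, 1.1 kg; tweezers and a cork lie in it. Origin at the centre of its underside; the hinge is outside its far wall, on its +x side.
- hinge_axis (a point): Middle of the cassette's hinge, on the axis, which runs along the cassette's y; 54 mm along x and 43 mm up from its origin. The cassette's two bored barrels (14 mm diameter, ends chamfered) lie 32 to 52 mm either side of it. In the 64 mm gap is a half-round seat, inner radius 7.5 mm, open to the top, where the lid's barrel comes to rest about 0.5 mm below this point. Axes as the cassette's.
- rack: The drying stand, fixed: round-bar frame 360 mm wide (y), crossbar 172 mm high, two pairs of hooks 85 mm either side of its middle, one for the lid, one for the other plate. Hooks point to its -x, plates hang 68 mm before the crossbar, upturned tips are 87 mm before it and 188 mm high: a plate must rise over 20 mm, then move 25 mm or more to -x. Origin on the worktop below the crossbar's middle.
- insert: The other plate on the stand: same slotted plate, 150 by 86 by 4 mm, but with no tab and no hinge barrel. Same origin and axes as the lid's. It stays where it hangs.
- pin: The hinge pin, a steel rod 5 mm thick and 120 mm long with one end bent to the side by 22 mm, lying on the worktop at the -y side of the cassette. Origin under the middle of its length. It stays there.
- beaker: A small clear beaker, 55 mm in diameter, 70 mm high, standing on the worktop; origin at its underside. It stays there.
- brown_bottle: A brown bottle with a black cap, 48 mm in diameter, 100 mm high, standing on the worktop beyond the cassette; origin at its underside. It stays there.

How it is judged:
By the outcome, as a careful person would: the job done as asked, in the order asked, and still so for the second after the job is handed in, while the arm keeps its last pose, push and grip.
It also fails if it takes over 51 s, if anything falls off the work surface, if the arm or the gripper's body presses on something with over 40 N, if the wrist force passes 120 N, or if a joint passes its speed limit or range.

### The arm

A 6-joint arm with a two-finger parallel gripper is mounted at the origin on a cart in front of the work surface, level with it; the furniture and walls round the work are solid. World frame = base frame: x ahead of the robot, y to its left, z up, the work surface at z = 0. Lengths are in mm, angles in rad, forces in N, time in s.
With the tool pointing down it reaches from about 250 to 800 mm from the base axis. Payload 8.5 kg.
Tool frame: the origin (TCP) lies on the centre line of the jaws, within the pads' length; the fingertips stand 25 mm ahead of it and the grasp point (between the pads) lies 6 mm ahead of it; y points along the fingers, z is the direction in which the jaws open and shut, and the axes are right-handed (so a half turn about y gives the same grasp; the last joint's range is limited). The gripper opens to 85 mm and grips with 20 to 120 N. Pads are 22 mm wide; open, the fingers measure 114 mm over their backs; the gripper's body (76 mm by 85 mm) begins 54 mm behind the grasp point. The pads swing forward as they close: fully open they stand 13 mm farther back than shut.
Start: joints at [1.115, 0.238, -0.013, 1.319, 0, 1.571], TCP at [231.075, 471.366, 256.276] pointing down, gripper open.
Joint ranges: [-2.66, 2.66], [-1.03, 1.9], [-1.14, 1.46], [-1.82, 2.27], [-1.45, 1.34], [-3.14, 3.14]. Speed limits (rad/s): [2.22, 2.22, 2.79, 3.14, 3.14, 3.14].

### API

Orientations are given as [roll, pitch, yaw] about the fixed x, y, z axes, in that order (R = Rz(yaw) Ry(pitch) Rx(roll)).
In Python, from bench import state, grab_frame, sign_off, recognise, trace, spot_point gives the robot as it stands. The module is installed in compiled form; this text tells all that it offers.
- The arm moves only by the shell command python3 -m handwheel 'ROWS' [FORCE]. ROWS is JSON, a list that holds one entry, the list of rows, each a list of 7 numbers: the turn, a rotation vector about the tool's x, y, z in rad, then the shift along the tool's x, y, z in cm, then the opening, from -1 (shut) to 1 (fully open). A call has 1 to 5 rows; each row shifts and turns the commanded pose from where the row before left it, along the tool's axes as they then stand; what a row does not reach is not made up. A row lasts 1/8 s, in which the tool goes at most 62.5 mm and 10.7 degrees, less where a joint would pass 70% of its speed; a pose out of reach is approached as far as the arm can. A call is refused whole if a number of a shift passes 6.25 or a number of a turn 0.188, either way. A call with a gripper value outside its range is refused whole. The fingers move at their own pace and stop on an object; FORCE is the grip in N (left out, the last holds). Time passes only in rows, so rows that do not move let the fingers close. It gives the time, the measured TCP pose, the force and the opening at its end, in the units of the state.
- state(): the state, without advancing time (a new reading comes with each control period).
- grab_frame(name): name is "scene" or "top" or "wrist"; returns a dict with "frame" (384x512x3 uint8, red, green, blue), "intrinsics" (3x3 intrinsics, pixels), "world_to_cam" (4x4, takes a point from world to camera coordinates). Camera axes: x right, y up, looking along -z (the intrinsics and any distortion apply to the point x, -y, -z); pixel columns grow to the right and rows downward; lengths in mm; the calibration is good to about 2 mm. A picture is of the moment at which its call begins. There is no depth.
- sign_off(): hands the job in, once; it reports no verdict.
Trained networks look in a picture, given as the dict that the camera call returned (one of the last four; its "shot" number tells which), for a name from the list of things; names that differ only in an ending like _2 or _b are one class to them, and where a whole thing is asked for, a point or a joint stands for the part that bears it (a point fixed in the world has none). Each returns a list of dicts, best first, with "conf" (0 to 1); they miss things now and then, are a little off and sometimes report something else, mostly with a low value. They report only what shows in the picture. A call takes as long as a camera call.
- recognise(picture, thing): "point" ([x, y, z] in mm, in world coordinates, good to about 4 mm: the middle of the surface that is visible of it).
- trace(picture, thing): "mask" (384x512 bool, what is visible of it).
- spot_point(picture, thing): "point" ([x, y, z] in mm, in world coordinates, good to about 4 mm: a listed point, or the origin of a listed thing).
The state is a dict: "time_s": time; "qpos": joint angles; "joint_velocities": joint speeds; "tau": joint torques, N m; "ee_pos": TCP position; "tool_rot": TCP orientation; "ft_force": force on the tool from outside, world axes, zero at the start; "torque": the same for the moment, N m; "width": finger opening in mm.
Only numpy, scipy, OpenCV 4.12 (cv2) and the standard library are available. Lean on these libraries where they do the work, as an engineer would, in place of code of your own. Each camera call takes 0.05 s, during which the arm holds its last target. There are 200 camera calls.

## Working session

There is one attempt and no reset: what is moved stays moved. The work goes in short steps, Python scripts to look and compute and a shell command to move; the robot and the scene stay as the last step left them, time stands still between calls to the robot, and variables do not carry over. Pictures are saved under pics/ and viewed, about 8 in all and at most 12, crops included, and the job is handed in when it is done.

```bash
mkdir -p pics
cat > h.py <<'E'
from bench import *
import numpy as np, cv2
def proj(p,W):
    K=np.array(W["intrinsics"]);T=np.array(W["world_to_cam"])
    c=(T@np.r_[np.asarray(p,float),1])[:3]; c=np.array([c[0],-c[1],-c[2]]); u=K@c; return u[:2]/u[2]
def save(W,n,scale=1.5,crop=None):
    f=W["frame"][:,:,::-1]
    if crop: x0,y0,x1,y1=crop; f=f[y0:y1,x0:x1]
    cv2.imwrite(f"pics/{n}.png",cv2.resize(f,None,fx=scale,fy=scale,interpolation=cv2.INTER_CUBIC))
E
python3 - <<'E'
from h import *
s=state(); print({k:np.round(v,3).tolist() for k,v in s.items()})
fs={}
for c in ["scene","top","wrist"]:
    W=grab_frame(c); fs[c]=W
    T=np.array(W["world_to_cam"]); print(c,"cam pos",np.round(-T[:3,:3].T@T[:3,3]),"f",np.array(W["intrinsics"])[0,0], [k for k in W])
    for n in ["lid_tab","lid","lid_barrel","hinge_axis","cassette","rack","insert","pin","beaker","brown_bottle"]:
        r=spot_point(W,n)
        print(" ",n,[(np.round(d["point"]).tolist(),round(d["conf"],2)) for d in r[:2]])
a=np.hstack([fs["scene"]["frame"],fs["top"]["frame"]])[:,:,::-1]
a=np.vstack([fs["scene"]["frame"],fs["top"]["frame"]])[:,:,::-1]
cv2.imwrite("pics/a.png",cv2.resize(a,(400,600)))
save(fs["scene"],"s1");save(fs["top"],"t1")
E
```

```text
{'time_s': 0.0, 'qpos': [1.115, 0.239, -0.014, 1.319, 0.0, 1.571], 'joint_velocities': [0.0, -0.003, -0.001, 0.001, 0.0, 0.0], 'tau': [-0.0, -53.878, 34.644, 0.018, -0.0, -0.0], 'ee_pos': [230.917, 471.06, 255.693], 'tool_rot': [-1.572, 0.0, -0.456], 'ft_force': [-0.376, -0.156, 0.396], 'torque': [0.005, 0.028, -0.01], 'width': 85.687}
scene cam pos [ -381. -1097.   862.] f 483.42041778083245 ['frame', 'intrinsics', 'world_to_cam', 'shot']
  lid_tab [([506.0, 233.0, 196.0], 0.87)]
  lid [([504.0, 232.0, 136.0], 0.73)]
  lid_barrel [([506.0, 225.0, 83.0], 0.9)]
  hinge_axis [([486.0, -220.0, 42.0], 0.59)]
  cassette [([433.0, -197.0, 4.0], 0.69)]
  rack [([575.0, 314.0, 2.0], 0.64)]
  insert [([514.0, 404.0, 138.0], 0.55)]
  pin [([507.0, 231.0, 136.0], 0.72), ([416.0, -323.0, 6.0], 0.62)]
  beaker [([416.0, -323.0, -1.0], 0.66), ([360.0, 519.0, 0.0], 0.51)]
  brown_bottle [([614.0, -244.0, 1.0], 0.95)]
top cam pos [-408. -199. 1701.] f 459.01256363705335 ['frame', 'intrinsics', 'world_to_cam', 'shot']
  lid_tab [([498.0, 234.0, 194.0], 0.64)]
  lid [([507.0, 231.0, 139.0], 0.63)]
  lid_barrel [([506.0, 232.0, 85.0], 0.58), ([486.0, -216.0, 44.0], 0.31)]
  hinge_axis []
  cassette [([435.0, -208.0, 2.0], 0.77)]
  rack [([576.0, 308.0, 2.0], 0.68), ([510.0, 401.0, 134.0], 0.49)]
  insert [([511.0, 402.0, 137.0], 0.45)]
  pin [([412.0, -319.0, -0.0], 0.53)]
  beaker []
  brown_bottle [([612.0, -242.0, 2.0], 0.68)]
wrist cam pos [159. 506. 374.] f 321.60296282066304 ['frame', 'intrinsics', 'world_to_cam', 'shot']
  lid_tab []
  lid []
  lid_barrel []
  hinge_axis []
  cassette []
  rack []
  insert []
  pin []
  beaker [([359.0, 521.0, -0.0], 0.92)]
  brown_bottle []
```

View pics/s1.png

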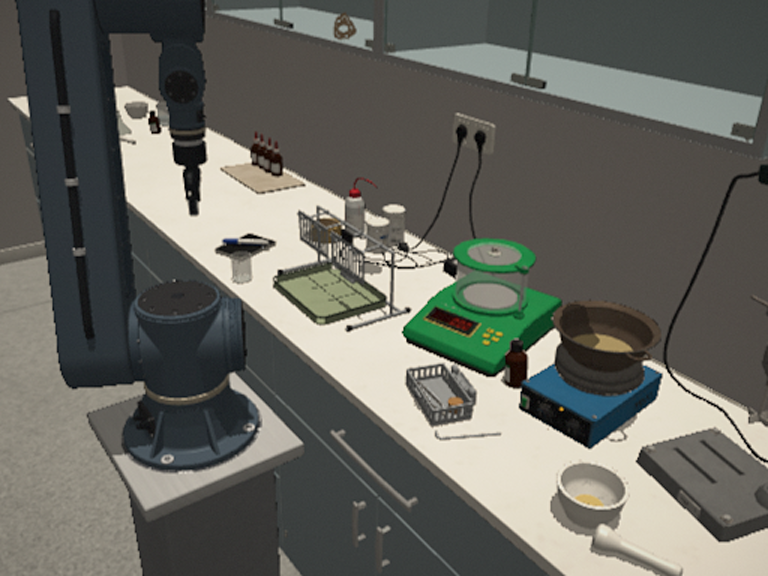

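View pics/t1.png

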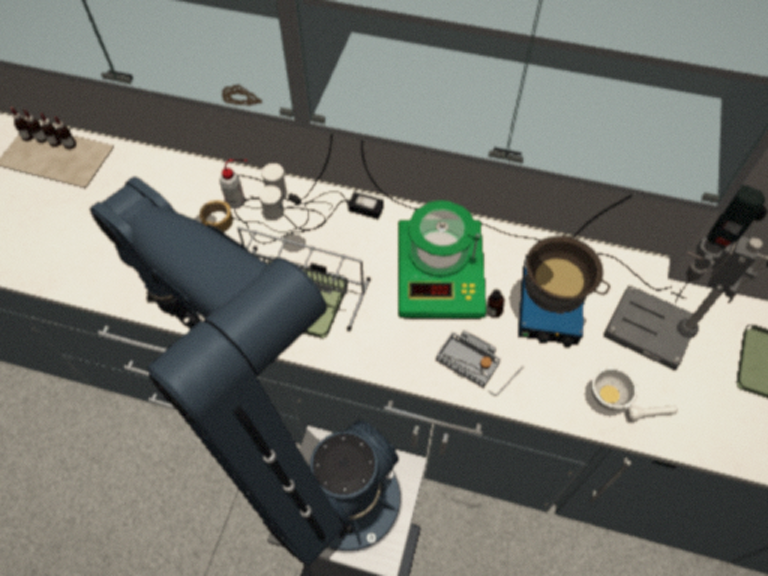

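The scene camera shows the stand near (350,250), with the lid on its right-hand (−y) hooks. The cassette is near (440,395) with the pin at (470,435), and the bottle is beyond it at (515,365). The top view agrees. Next I move the wrist camera above the lid.

```bash
python3 -m handwheel '[[[0,0,0,0,-5.6,0,0.5],[0,0,0,5.5,0,-2.38,0.5],[0,0,0,5.5,0,-2.38,0.5],[0,0,0,5.5,0,-2.38,0.5],[0,0,0,5.5,0,-2.38,0.5]]]' 
python3 -m handwheel '[[[0,0,0,5.5,0,-2.38,0.5],[0,0,0,5.5,0,-2.38,0.5],[0,0,0,5.5,0,-2.38,0.5],[0,0.164,0,0,0,0,0.5],[0,0.164,0,0,0,0,0.5]]]' 
python3 -m handwheel '[[[0,0.164,0,0,0,0,0.5],[0,0.164,0,0,0,0,0.5],[0,0.164,0,0,0,0,0.5],[0,0.164,0,0,0,0,0.5],[0,0.164,0,0,0,0,0.5]]]'
python3 -m handwheel '[[[0,0,0,0,0,0,0.5],[0,0,0,0,0,0,0.5]]]'
python3 - <<'E'
from h import *
W=grab_frame("wrist");save(W,"w1")
np.save("w1.npy",W,allow_pickle=True)
T=np.array(W["world_to_cam"]);print(np.round(T,3),np.array(W["intrinsics"]))
s=state();print({k:np.round(s[k],3).tolist() for k in("time_s","ee_pos","tool_rot","qpos","width")})
for n in ["lid_tab","lid","insert","rack"]:
    for f in (spot_point,recognise):
        print(n,[(np.round(d["point"]).tolist(),round(d["conf"],2)) for d in f(W,n)[:2]])
for n in ["lid_tab","lid"]:
    m=trace(W,n)
    if m:
        ys,xs=np.nonzero(m[0]["mask"]);print(n,m[0]["conf"],xs.min(),xs.max(),ys.min(),ys.max(),cv2.minAreaRect(np.c_[xs,ys].astype(np.float32)))
E
```

```text
time_s: 2.28
ee_pos: [387.7, 287.6, 312.5]
tool_rot: [-1.57, -0.0, -0.455]
ft_force: [0.4, 0.2, 0.5]
width: 64.1
time_s: 2.9
ee_pos: [504.0, 151.3, 312.0]
tool_rot: [-1.571, 0.0, -0.791]
ft_force: [0.2, -0.1, 0.4]
width: 64.0
time_s: 3.52
ee_pos: [503.4, 152.3, 312.3]
tool_rot: [-1.571, -0.0, -1.609]
ft_force: [0.1, -0.1, 0.1]
width: 64.0
time_s: 3.78
ee_pos: [503.5, 152.3, 312.3]
tool_rot: [-1.571, -0.0, -1.6]
ft_force: [0.4, 0.1, -0.6]
width: 63.7
[[ 1.00000e+00 -2.90000e-02  1.00000e-03 -4.99538e+02]
 [ 2.80000e-02  9.49000e-01 -3.14000e-01 -1.00089e+02]
 [ 8.00000e-03  3.14000e-01  9.49000e-01 -4.84999e+02]
 [ 0.00000e+00  0.00000e+00  0.00000e+00  1.00000e+00]] [[321.60296282   0.         254.36415025]
 [  0.         321.60296282 192.91802207]
 [  0.           0.           1.        ]]
{'time_s': 3.825, 'ee_pos': [503.449, 152.308, 312.287], 'tool_rot': [-1.571, -0.0, -1.601], 'qpos': [0.294, 0.228, 0.115, 1.458, -0.0, 1.895], 'width': 63.898}
lid_tab [([506.0, 229.0, 199.0], 0.74)]
lid_tab [([504.0, 232.0, 207.0], 0.8)]
lid [([504.0, 229.0, 137.0], 0.93)]
lid [([507.0, 234.0, 206.0], 0.93), ([521.0, 254.0, 2.0], 0.31)]
insert []
insert [([505.0, 231.0, 206.0], 0.51)]
rack [([576.0, 313.0, -1.0], 0.83)]
rack [([524.0, 253.0, -0.0], 0.82)]
lid_tab 0.96 244 262 0 186 ((252.71580505371094, 92.99444580078125), (17.271190643310547, 186.0819091796875), 1.123302698135376)
lid 0.7 245 261 0 186 ((253.0, 93.0), (186.0, 16.0), 90.0)
```

View pics/w1.png

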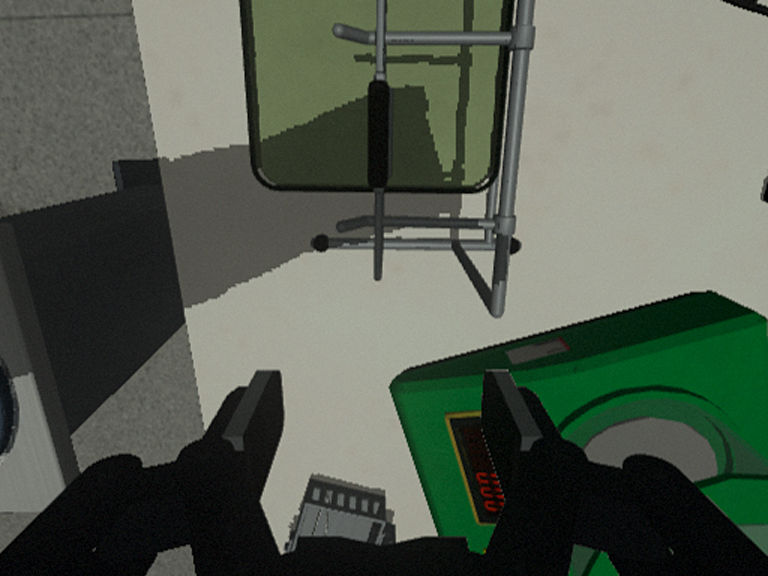

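The wrist view shows the lid almost edge-on: the tab spans rows 53–125 at column 252 of the raw image, with hooks at raw (230,22) and (235,150). The camera is tilted about 18° toward the fingers. Next I get the lid's line and yaw, then move to view the cassette.

```bash
cat >> h.py <<'E'
def back(u,v,W,z):
    K=np.array(W["intrinsics"]);T=np.array(W["world_to_cam"]);R=T[:3,:3];c=-R.T@T[:3,3]
    d=np.linalg.inv(K)@[u,v,1]; d=R.T@[d[0],-d[1],-d[2]]
    return c+d*(z-c[2])/d[2]
E
python3 - <<'E'
from h import *
W=np.load("w1.npy",allow_pickle=True).item()
g=W["frame"].astype(int).sum(2)
for r in [5,20,40,54,58,62,80,100,115,120,124,128,132,145,160,175,183]:
    print(r,g[r,238:268].tolist())
T=np.array(W["world_to_cam"]);print("cam",-T[:3,:3].T@T[:3,3])
print(g[45:64,252].tolist(),g[112:135,252].tolist())
E
python3 -m handwheel '[[[0,0,0,6.2,0,0,0.5],[0,0,0,6.2,0,-0.2,0.5],[0,0,0,6.2,0,-0.2,0.5],[0,0,0,6.2,0,-0.2,0.5],[0,0,0,6.2,0,-0.2,0.5]]]'
python3 -m handwheel '[[[0,0.1,0,6.2,0,0,0.5],[0,0.1,0,6,2,0,0.5],[0,0,0,3,3,0,0.5],[0,0,0,0,4,0,0.5],[0,0,0,0,0,0,0.5]]]'
python3 - <<'E'
from h import *
W=grab_frame("wrist");save(W,"w2")
np.save("w2.npy",W,allow_pickle=True)
for n in ["cassette","hinge_axis","pin","brown_bottle"]:
    print(n,[(np.round(d["point"]).tolist(),round(d["conf"],2)) for d in spot_point(W,n)[:2]])
T=np.array(W["world_to_cam"]);print("cam",-T[:3,:3].T@T[:3,3])
s=state();print({k:np.round(s[k],3).tolist() for k in("time_s","ee_pos","tool_rot","qpos","width")})
E
```

```text
5 [291, 287, 272, 294, 281, 289, 274, 288, 287, 277, 271, 280, 271, 192, 285, 314, 339, 277, 150, 98, 232, 288, 288, 281, 282, 283, 283, 293, 296, 288]
20 [188, 174, 172, 172, 192, 223, 236, 237, 231, 239, 238, 234, 171, 218, 293, 316, 347, 249, 117, 182, 244, 243, 249, 252, 247, 245, 254, 249, 249, 243]
40 [130, 127, 129, 127, 131, 132, 120, 127, 133, 124, 131, 140, 126, 246, 302, 320, 326, 155, 136, 132, 132, 126, 139, 136, 135, 134, 140, 136, 142, 126]
54 [306, 295, 293, 293, 304, 294, 298, 286, 253, 164, 75, 33, 27, 41, 28, 21, 36, 37, 92, 116, 242, 297, 290, 289, 296, 283, 290, 289, 295, 292]
58 [303, 294, 301, 289, 295, 293, 288, 164, 33, 44, 45, 54, 41, 56, 46, 48, 64, 47, 51, 39, 39, 105, 207, 203, 212, 219, 217, 210, 201, 210]
62 [290, 288, 289, 291, 290, 308, 301, 130, 50, 41, 42, 39, 27, 25, 51, 49, 44, 43, 33, 16, 33, 63, 138, 122, 133, 131, 133, 144, 136, 134]
80 [148, 143, 130, 149, 139, 150, 138, 69, 18, 25, 51, 42, 15, 29, 41, 16, 21, 35, 51, 13, 56, 114, 136, 109, 123, 134, 144, 139, 142, 135]
100 [141, 137, 136, 135, 134, 140, 125, 64, 35, 40, 40, 26, 43, 25, 26, 30
[... 1543 characters left out ...]
5, 50, 46, 39, 36, 50, 44, 35, 36, 33, 25, 119, 159, 147, 113, 136, 159, 152, 161, 157, 160]
time_s: 4.95
ee_pos: [484.8, -159.2, 312.5]
tool_rot: [-1.57, -0.0, -1.603]
ft_force: [0.7, 0.5, -0.8]
width: 64.0
time_s: 5.58
ee_pos: [466.7, -306.7, 220.1]
tool_rot: [-1.576, 0.002, -1.805]
ft_force: [-0.6, -0.0, 0.1]
width: 64.2
cassette [([434.0, -200.0, 2.0], 0.9)]
hinge_axis [([492.0, -220.0, 41.0], 0.56)]
pin [([410.0, -319.0, -1.0], 0.67)]
brown_bottle [([620.0, -242.0, -0.0], 0.75)]
cam [ 486.31302307 -228.88351756  337.57057595]
{'time_s': 5.825, 'ee_pos': [469.341, -307.203, 224.472], 'tool_rot': [-1.568, -0.001, -1.803], 'qpos': [-0.58, 0.309, 0.004, 1.263, -0.0, 1.223], 'width': 64.347}
```

View pics/w2.png

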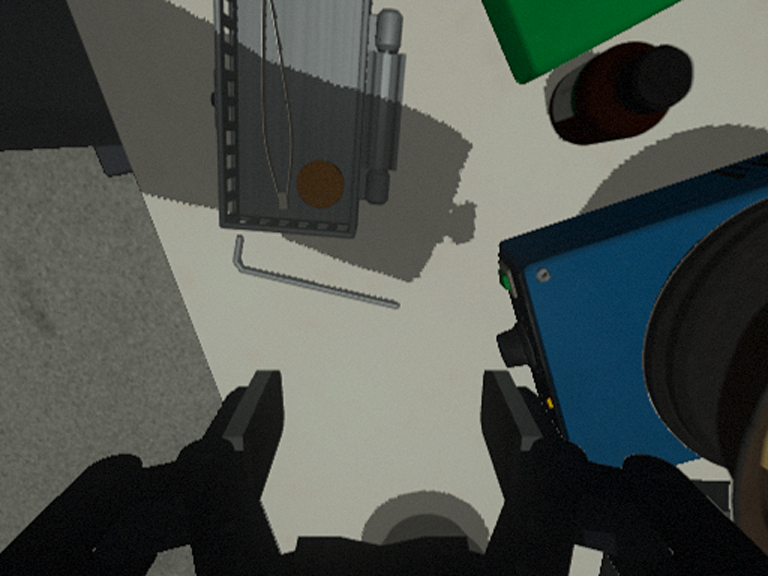

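The hinge shows clearly: the barrels are near raw (260,20) and (252,125), with the seat between them and the pin at raw (210,180). I'll measure it on a settled frame.

Run:
```python
from h import *
W=grab_frame("wrist"); np.save("w3.npy",W,allow_pickle=True)
save(W,"w3",4,(205,0,295,148))
T=np.array(W["world_to_cam"]);print("cam",-T[:3,:3].T@T[:3,3])
s=state();print({k:np.round(s[k],3).tolist() for k in("time_s","ee_pos","tool_rot","qpos","width")})
```

```text
cam [ 487.95489933 -228.84473279  341.6573262 ]
{'time_s': 5.875, 'ee_pos': [469.239, -307.174, 224.243], 'tool_rot': [-1.568, -0.001, -1.803], 'qpos': [-0.58, 0.31, 0.004, 1.262, -0.0, 1.223], 'width': 64.399}
```

View pics/w3.png

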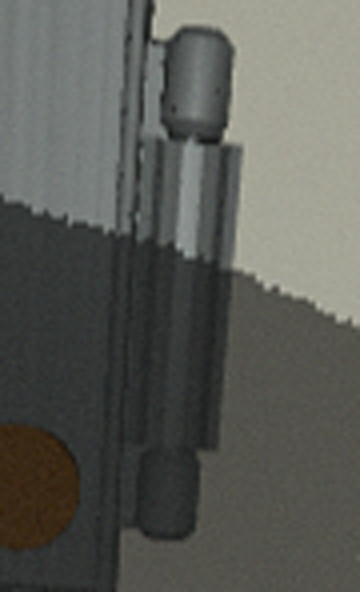

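Run:
```python
from h import *
W=np.load("w3.npy",allow_pickle=True).item()
g=W["frame"].astype(int).sum(2)
for r in [12,16,20,24,28]: print(r,[(c,int(g[r,c])) for c in list(range(241,250))+list(range(258,268))])
print()
for r in [116,119,122,125,128,130]: print(r,[(c,int(g[r,c])) for c in list(range(233,243))+list(range(250,260))])
print()
for c in [252,254,256,258]: print(c,[(r,int(g[r,c])) for r in list(range(2,12))+list(range(28,40))])
for c in [244,246,248,250]: print(c,[(r,int(g[r,c])) for r in list(range(105,118))+list(range(128,142))])
```

```text
12 [(241, 214), (242, 374), (243, 378), (244, 369), (245, 368), (246, 215), (247, 155), (248, 190), (249, 227), (258, 294), (259, 262), (260, 230), (261, 219), (262, 199), (263, 302), (264, 494), (265, 484), (266, 479), (267, 476)]
16 [(241, 302), (242, 378), (243, 361), (244, 363), (245, 284), (246, 108), (247, 188), (248, 218), (249, 243), (258, 282), (259, 251), (260, 222), (261, 201), (262, 181), (263, 395), (264, 493), (265, 477), (266, 482), (267, 474)]
20 [(241, 345), (242, 366), (243, 370), (244, 372), (245, 371), (246, 103), (247, 200), (248, 224), (249, 252), (258, 263), (259, 244), (260, 216), (261, 196), (262, 227), (263, 504), (264, 485), (265, 465), (266, 473), (267, 470)]
24 [(241, 379), (242, 369), (243, 381), (244, 361), (245, 118), (246, 159), (247, 202), (248, 235), (249, 264), (258, 261), (259, 233), (260, 200), (261, 180), (262, 273), (263, 500), (264, 480), (265, 477), (266, 478), (267, 475)]
28 [(241, 383), (242, 362), (243, 362), (244, 359), (245, 216), (246, 195), (247, 223), (248, 208), (249, 276), (258, 243), (259, 214), (260, 172), (261, 176), (262, 396), 
[... 3101 characters left out ...]
 246), (139, 231), (140, 232), (141, 241)]
248 [(105, 158), (106, 165), (107, 159), (108, 156), (109, 162), (110, 157), (111, 148), (112, 149), (113, 156), (114, 135), (115, 138), (116, 144), (117, 149), (128, 153), (129, 150), (130, 138), (131, 146), (132, 152), (133, 125), (134, 105), (135, 197), (136, 244), (137, 241), (138, 243), (139, 243), (140, 233), (141, 239)]
250 [(105, 147), (106, 154), (107, 150), (108, 153), (109, 142), (110, 133), (111, 132), (112, 125), (113, 122), (114, 124), (115, 124), (116, 140), (117, 141), (128, 137), (129, 136), (130, 137), (131, 134), (132, 136), (133, 116), (134, 114), (135, 193), (136, 241), (137, 238), (138, 241), (139, 240), (140, 248), (141, 249)]
```

```bash
cat > fit.py <<'E'
from h import *
from scipy.optimize import least_squares
W=np.load("w3.npy",allow_pickle=True).item()
def barrel(s,n=48):
    t=np.linspace(0,2*np.pi,n,endpoint=False)
    P=[]
    for y,r in ((32,4.5),(34.5,7),(49.5,7),(52,4.5)):
        P+= [(r*np.cos(a),s*y,r*np.sin(a)) for a in t]
    return np.array(P)
def hull(p,s,zc):
    c,d=np.cos(p[2]),np.sin(p[2]);R=np.array([[c,-d,0],[d,c,0],[0,0,1]])
    pts=barrel(s)@R.T+[p[0],p[1],zc]
    return cv2.convexHull(np.array([proj(q,W) for q in pts],np.float32))[:,0]
def edges(h,row):
    xs=[]
    for a,b in zip(h,np.roll(h,-1,0)):
        if (a[1]-row)*(b[1]-row)<0: xs.append(a[0]+(b[0]-a[0])*(row-a[1])/(b[1]-a[1]))
    return min(xs),max(xs)
TR=[(12,263.15),(16,262.85),(20,262.4),(24,262.15),(28,261.8)];TL=[(20,245.4),(24,244.6),(28,244.4)]
BR=[(119,254.5),(122,254.3),(125,254.05),(128,253.75)];BL=[(119,238.6),(122,238.5),(125,238.4),(128,238.3)]
def res(p,zc=43):
    a,b=hull(p,1,zc),hull(p,-1,zc);o=[]
    o+=[edges(a,r)[1]-x for r,x in TR]+[edges(a,r)[0]-x for r,x in TL]
    o+=[edges(b,r)[1]-x for r,x in BR]+[edges(b,r)[0]-x for r,x in BL]
    o+=[2*(a[:,1].min()-6.0),2*(b[:,1].max()-134.8)]
    return np.array(o)
for z in (41,43,45):
    f=least_squares(res,[488,-220,-.24],args=(z,),diff_step=1e-5);print(z,f.x.round(3),f.fun.round(2))
W1=np.load("w1.npy",allow_pickle=True).item()
B=lambda u,v,z:back(u,v,W1,z)[:2].round(2)
print("tab",[B(u,v,207.5) for u,v in((252.05,58),(252.05,62),(251.8,80),(251.6,100),(251.5,115),(251.35,120))])
print("tab ends",B(252.1,52.9,207.5),B(251.4,124.9,207.5))
print("plate",[B(u,v,182.5) for u,v in((251.6,175),(251.4,183),(252.9,40),(253.4,20),(253.9,5))])
E
python3 fit.py
```

```text
41 [ 4.87475e+02 -2.18562e+02 -3.14000e-01] [-0.26 -0.28 -0.15 -0.22 -0.19  0.04  0.58  0.52 -0.2  -0.24 -0.23 -0.17
  0.35  0.25  0.15  0.06  0.34 -0.42]
43 [ 4.87446e+02 -2.18708e+02 -3.14000e-01] [-0.2  -0.22 -0.1  -0.17 -0.14 -0.01  0.52  0.46 -0.16 -0.2  -0.2  -0.14
  0.28  0.19  0.09 -0.01 -0.42  0.53]
45 [ 4.87416e+02 -2.18854e+02 -3.14000e-01] [-0.15 -0.17 -0.04 -0.12 -0.09 -0.08  0.46  0.4  -0.12 -0.16 -0.15 -0.1
  0.22  0.12  0.03 -0.07 -1.18  1.5 ]
tab [array([505.38, 249.92]), array([505.31, 247.55]), array([504.8 , 236.67]), array([504.27, 224.15]), array([503.89, 214.45]), array([503.68, 211.16])]
tab ends [505.51 252.92] [503.61 207.89]
plate [array([502.22, 165.93]), array([501.85, 159.31]), array([506.27, 263.49]), array([507.  , 275.98]), array([507.61, 285.06])]
```

Hinge axis middle is (487.4, −218.7) with yaw −0.314. The tab is at (504.5, 230.4) with yaw about −0.046. Going back above the tab.

```bash
python3 -m handwheel '[[[0,-0.187,0,0,-5,0,0],[0,0,0,0,-3,0,0],[0,0,0,-6,0,0.12,0],[0,0,0,-6,0,0.12,0],[0,0,0,-6,0,0.12,0]]]'
python3 -m handwheel '[[[0,0,0,-6,0,0.12,0],[0,0,0,-6,0,0.12,0],[0,0,0,-6,0,0.12,0],[0,0,0,-6,0,0.12,0],[0,0,0,-6,0,0.12,0]]]'
python3 -m handwheel '[[[0,0,0,-5.87,0,0.12,0],[0,0,0,0,0,0,0],[0,0,0,0,0,0,0],[0,0,0,0,0,0,0]]]'
python3 - <<'E'
from h import *
s=state();print({k:np.round(s[k],3).tolist() for k in("time_s","ee_pos","tool_rot","qpos","width")})
E
```

```text
time_s: 6.5
ee_pos: [480.4, -125.8, 303.8]
tool_rot: [-1.569, -0.0, -1.617]
ft_force: [0.5, -0.2, 0.0]
width: 42.9
time_s: 7.12
ee_pos: [500.0, 174.3, 303.9]
tool_rot: [-1.568, 0.001, -1.616]
ft_force: [1.1, -0.5, 0.2]
width: 42.8
time_s: 7.62
ee_pos: [504.0, 229.5, 303.1]
tool_rot: [-1.57, 0.0, -1.618]
ft_force: [-0.4, -0.3, -0.1]
width: 42.6
{'time_s': 7.625, 'ee_pos': [503.962, 229.518, 303.096], 'tool_rot': [-1.57, 0.0, -1.618], 'qpos': [0.427, 0.278, 0.16, 1.452, -0.0, 2.045], 'width': 42.612}
```

```bash
python3 -m handwheel '[[[0,0,0,-0.09,3.5,0.06,0],[0,0,0,0,3.5,0,0],[0,0,0,0,2,0,0],[0,0,0,0,1,0,0],[0,0,0,0,0,0,0]]]' 50
python3 -m handwheel '[[[0,0,0,0,0,0,-0.3],[0,0,0,0,0,0,-0.6],[0,0,0,0,0,0,-1],[0,0,0,0,0,0,-1],[0,0,0,0,0,0,-1]]]' 50
python3 - <<'E'
from h import *
W=grab_frame("wrist"); np.save("w4.npy",W,allow_pickle=True);save(W,"w4")
s=state();print({k:np.round(s[k],3).tolist() for k in("time_s","ee_pos","tool_rot","qpos","width","ft_force","torque")})
E
```

```text
time_s: 8.25
ee_pos: [504.6, 230.6, 202.6]
tool_rot: [-1.571, -0.0, -1.618]
ft_force: [0.4, 0.3, -0.2]
width: 42.8
time_s: 8.88
ee_pos: [504.8, 231.4, 203.1]
tool_rot: [-1.57, 0.0, -1.617]
ft_force: [-0.7, -0.8, 6.2]
width: 8.3
{'time_s': 8.925, 'ee_pos': [504.831, 231.468, 203.133], 'tool_rot': [-1.57, 0.0, -1.617], 'qpos': [0.43, 0.311, -0.049, 1.21, -0.0, 2.047], 'width': 8.063, 'ft_force': [-0.393, 0.541, 5.986], 'torque': [-0.058, 0.124, -0.164]}
```

View pics/w4.png

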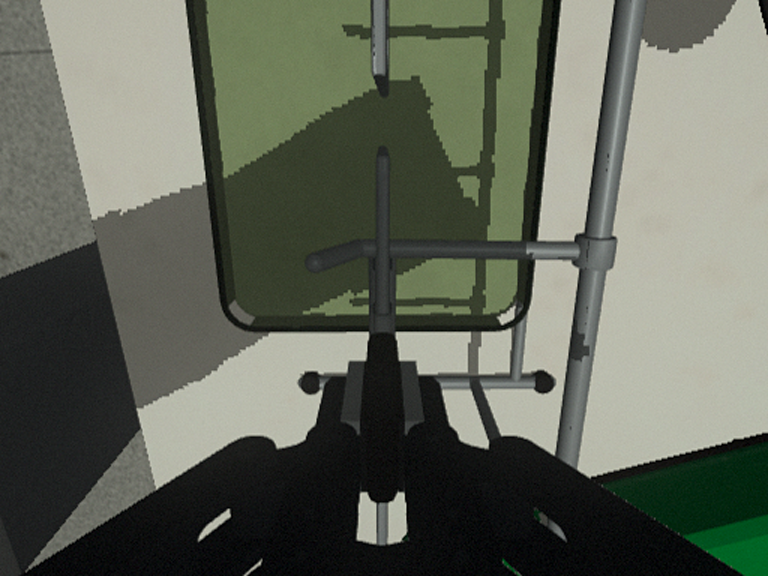

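The tab is gripped centrally (column about 254 raw) and the plate runs straight up the image. The hooks are at raw rows 20 and 165. Lifting now.

```bash
python3 -m handwheel '[[[0,0,0,0,-0.5,0,-1],[0,0,0,0,-1,0,-1],[0,0,0,0,-1.2,0,-1],[0,0,0,0,-0.5,0,-1],[0,0,0,0,0,0,-1]]]' 60
python3 - <<'E'
from h import *
W=grab_frame("wrist"); np.save("w5.npy",W,allow_pickle=True)
s=state();print({k:np.round(s[k],3).tolist() for k in("time_s","ee_pos","tool_rot","qpos","width","ft_force","torque")})
for n in ["lid","lid_tab","lid_barrel"]: print(n,[(np.round(d["point"]).tolist(),round(d["conf"],2)) for d in spot_point(W,n)[:2]])
W=grab_frame("scene");save(W,"s5",4,(180,120,300,240))
for n in ["lid","lid_tab","lid_barrel"]: print(n,[(np.round(d["point"]).tolist(),round(d["conf"],2)) for d in spot_point(W,n)[:2]])
E
```

```text
time_s: 9.55
ee_pos: [504.8, 231.4, 235.0]
tool_rot: [-1.57, 0.0, -1.617]
ft_force: [-0.2, -0.6, -3.0]
width: 8.1
{'time_s': 9.6, 'ee_pos': [504.616, 231.315, 234.594], 'tool_rot': [-1.571, -0.0, -1.617], 'qpos': [0.43, 0.297, 0.013, 1.286, -0.0, 2.047], 'width': 8.118, 'ft_force': [-0.189, -0.855, -2.221], 'torque': [-0.014, -0.005, -0.035]}
lid [([504.0, 232.0, 168.0], 0.65)]
lid_tab [([505.0, 228.0, 232.0], 0.98), ([577.0, 315.0, -4.0], 0.55)]
lid_barrel [([506.0, 233.0, 119.0], 0.85)]
lid []
lid_tab []
lid_barrel [([502.0, 227.0, 114.0], 0.94)]
```

View pics/s5.png

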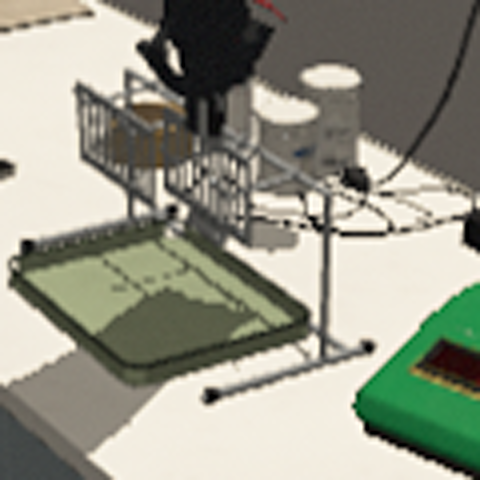

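```bash
python3 -m handwheel '[[[0,0,0,0,0,-1,-1],[0,0,0,0,0,-1.5,-1],[0,0,0,0,0,-1.5,-1],[0,0,0,0,0,-1,-1],[0,0,0,0,0,0,-1]]]'
python3 - <<'E'
from h import *
W=np.load("w1.npy",allow_pickle=True).item()
for z in (30,60): print("balance corners",back(260,256,W,z).round(),back(475,193,W,z).round())
W=grab_frame("wrist"); np.save("w6.npy",W,allow_pickle=True);save(W,"w6",1.5)
s=state();print({k:np.round(s[k],3).tolist() for k in("time_s","ee_pos","tool_rot","qpos","width","ft_force","torque")})
g=W["frame"].astype(int).sum(2)
for r in [10,30,60,90,120,150,180,200,205]: print(r,[(c,int(g[r,c])) for c in range(240,266)])
print([ (r,int(g[r,254])) for r in range(205,240)])
for n in ["lid","lid_tab","lid_barrel"]: print(n,[(np.round(d["point"]).tolist(),round(d["conf"],2)) for d in spot_point(W,n)[:2]])
W=grab_frame("scene")
print([(n,[(np.round(d["point"]).tolist(),round(d["conf"],2)) for d in spot_point(W,n)[:1]]) for n in ("insert","lid_barrel","rack")])
E
```

```text
time_s: 10.58
ee_pos: [453.8, 233.7, 234.9]
tool_rot: [-1.57, 0.0, -1.616]
ft_force: [-1.2, 1.6, -2.6]
width: 8.1
balance corners [508.   7.  30.] [792.  92.  30.]
balance corners [508.  24.  60.] [770. 102.  60.]
{'time_s': 10.625, 'ee_pos': [454.448, 233.781, 234.852], 'tool_rot': [-1.57, 0.0, -1.616], 'qpos': [0.475, 0.222, -0.09, 1.258, -0.0, 2.091], 'width': 7.938, 'ft_force': [0.746, 0.834, -2.596], 'torque': [0.015, -0.002, 0.017]}
10 [(240, 343), (241, 345), (242, 351), (243, 352), (244, 349), (245, 353), (246, 343), (247, 349), (248, 355), (249, 353), (250, 342), (251, 348), (252, 342), (253, 346), (254, 349), (255, 356), (256, 352), (257, 346), (258, 349), (259, 349), (260, 352), (261, 350), (262, 349), (263, 347), (264, 349), (265, 338)]
30 [(240, 360), (241, 358), (242, 346), (243, 353), (244, 351), (245, 349), (246, 335), (247, 349), (248, 351), (249, 348), (250, 351), (251, 346), (252, 347), (253, 346), (254, 346), (255, 344), (256, 361), (257, 344), (258, 343), (259, 354), (260, 351), (261, 351), (262, 345), (263, 343), (264, 350), (265, 359)]
60 [(240, 354), (241, 347
[... 2148 characters left out ...]
 174), (263, 146), (264, 110), (265, 117)]
[(205, 189), (206, 188), (207, 190), (208, 180), (209, 140), (210, 160), (211, 167), (212, 182), (213, 188), (214, 182), (215, 183), (216, 183), (217, 190), (218, 187), (219, 178), (220, 193), (221, 132), (222, 76), (223, 67), (224, 69), (225, 63), (226, 62), (227, 74), (228, 70), (229, 62), (230, 81), (231, 62), (232, 82), (233, 70), (234, 70), (235, 63), (236, 74), (237, 61), (238, 73), (239, 90)]
lid [([455.0, 234.0, 169.0], 0.65)]
lid_tab [([453.0, 231.0, 227.0], 0.59)]
lid_barrel [([452.0, 233.0, 115.0], 0.77)]
[('insert', [([512.0, 405.0, 140.0], 0.58)]), ('lid_barrel', [([451.0, 230.0, 114.0], 0.86)]), ('rack', [([573.0, 314.0, 1.0], 0.82)])]
```

View pics/w6.png

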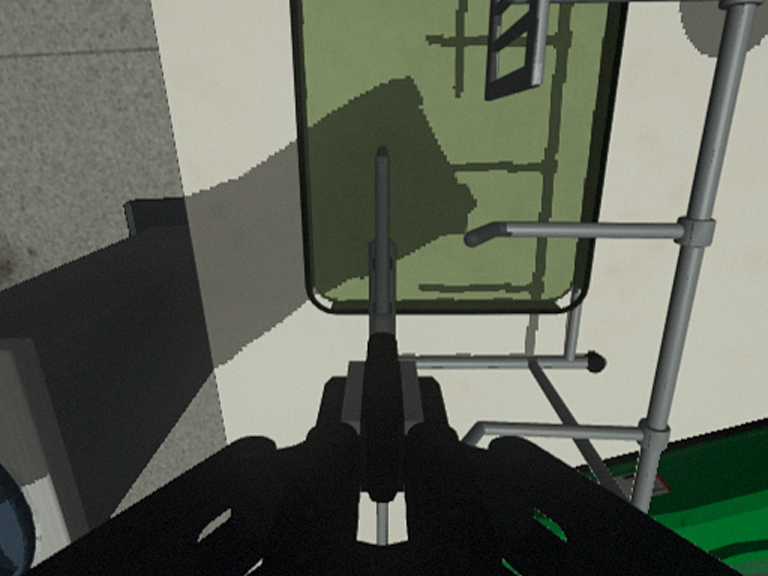

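The lid is off the hooks and upright in the jaws. The plate's +y end is at raw (254,98), the barrel end at about (254,163) and the tab's +y edge at row 221. The other plate still hangs undisturbed. Next I work out the lid's offset in the hand.

Run:
```python
from h import *
W=np.load("w6.npy",allow_pickle=True).item()
g=W["frame"].astype(int).sum(2)
print([(r,int(g[r,254]),int(g[r,255])) for r in range(92,106)])
for c in (247,248,249,259,260,261): print(c,[(r,int(g[r,c])) for r in range(156,172)])
t=np.array([454.45,233.78,234.85]); a=-1.616; ex=np.array([np.cos(a),np.sin(a)]); ez=np.array([-np.sin(a),np.cos(a)])
def off(name,u,v,zr):
    p=back(u,v,W,t[2]+zr)-t; print(name,zr,"tool x %.2f tool z %.2f"%(p[:2]@ex,p[:2]@ez))
for dz in (-3,0,3):
    off("tab end (-23)",254.5,221.3,4.4+dz)
    off("plate end (-75)",254.5,98,-20.6+dz)
    off("barrel end top(-27.5)",254.0,162.5,-116.6+7+dz)
```

```text
[(92, 167, 173), (93, 170, 160), (94, 180, 154), (95, 162, 175), (96, 155, 158), (97, 135, 139), (98, 118, 123), (99, 115, 105), (100, 115, 126), (101, 120, 126), (102, 120, 118), (103, 127, 128), (104, 164, 148), (105, 165, 176)]
247 [(156, 169), (157, 168), (158, 171), (159, 159), (160, 164), (161, 123), (162, 127), (163, 139), (164, 140), (165, 130), (166, 133), (167, 124), (168, 133), (169, 131), (170, 132), (171, 132)]
248 [(156, 178), (157, 169), (158, 177), (159, 165), (160, 141), (161, 121), (162, 138), (163, 147), (164, 139), (165, 140), (166, 144), (167, 142), (168, 146), (169, 137), (170, 145), (171, 142)]
249 [(156, 169), (157, 154), (158, 163), (159, 148), (160, 119), (161, 135), (162, 146), (163, 158), (164, 138), (165, 156), (166, 159), (167, 146), (168, 141), (169, 136), (170, 138), (171, 142)]
259 [(156, 148), (157, 141), (158, 149), (159, 120), (160, 118), (161, 136), (162, 141), (163, 143), (164, 130), (165, 134), (166, 130), (167, 146), (168, 137), (169, 133), (170, 126), (171, 128)]
260 [(156, 172), (157, 172), (158, 158), (159, 142), (160, 140), (161, 162), (162, 154), (163, 159), (164, 163), (165, 182), (166, 177), (167, 154), (168, 162), (169, 161), (170, 158), (171, 135)]
261 [(156, 163), (157, 162), (158, 168), (159, 158), (160, 152), (161, 139), (162, 159), (163, 155), (164, 161), (165, 157), (166, 175), (167, 175), (168, 167), (169, 176), (170, 159), (171, 168)]
tab end (-23) 1.4000000000000004 tool x -30.23 tool z -0.14
plate end (-75) -23.6 tool x -75.71 tool z -0.09
barrel end top(-27.5) -112.6 tool x -27.62 tool z -0.27
tab end (-23) 4.4 tool x -31.52 tool z -0.14
plate end (-75) -20.6 tool x -75.80 tool z -0.10
barrel end top(-27.5) -109.6 tool x -28.31 tool z -0.27
tab end (-23) 7.4 tool x -32.82 tool z -0.15
plate end (-75) -17.6 tool x -75.90 tool z -0.10
barrel end top(-27.5) -106.6 tool x -28.99 tool z -0.27
```

Run:
```python
from h import *
W=np.load("w6.npy",allow_pickle=True).item()
t=np.array([454.45,233.78,234.85]); a=-1.616; ex=np.array([np.cos(a),np.sin(a)])
def off(name,u,v,zr,nom):
    p=back(u,v,W,t[2]+zr)-t; print(name,zr,"offset %.2f"%(p[:2]@ex-nom))
for dz in (-2,0,2):
    off("tab end bottom",254.5,221.3,-20.6+dz,-23)
    off("plate end top",254.5,103.5,-20.6+dz,-75)
    off("plate end bot",254.5,96.8,-106.6+dz,-75)
    off("barrel end lower ring",254.0,159.8,-121.1+dz,-30)
    off("barrel end lower body",254.0,159.8,-123.6+dz,-27.5)
```

```text
tab end bottom -22.6 offset 3.13
plate end top -22.6 offset 1.48
plate end bot -108.6 offset 1.27
barrel end lower ring -123.1 offset 2.68
barrel end lower body -125.6 offset 0.73
tab end bottom -20.6 offset 2.27
plate end top -20.6 offset 1.38
plate end bot -106.6 offset 1.21
barrel end lower ring -121.1 offset 2.24
barrel end lower body -123.6 offset 0.29
tab end bottom -18.6 offset 1.40
plate end top -18.6 offset 1.28
plate end bot -104.6 offset 1.16
barrel end lower ring -119.1 offset 1.80
barrel end lower body -121.6 offset -0.15
```

```bash
python3 -m handwheel '[[[0,0,0,0,-3,0,-1],[0,0,0,2,-4,0.2,-1],[0,0,0,4,0,0.5,-1],[0,0,0,5.5,0,0.67,-1],[0,0,0,5.5,0,0.67,-1]]]'
python3 -m handwheel '[[[0,0,0,5.5,0,0.67,-1],[0,0,0,5.5,0,0.67,-1],[0,0,0,5.5,0,0.67,-1],[0,0,0,5.5,0,0.67,-1],[0,0,0,4,0,0.67,-1]]]'
python3 -m handwheel '[[[0,0.09,0,1.9,0,0.67,-1],[0,0.09,0,0,0,0,-1],[0,0.089,0,0,0,0,-1],[0,0,0,0,0,0,-1],[0,0,0,0,0,0,-1]]]'
cat > st.py <<'E'
from h import *
s=state();print({k:np.round(s[k],3).tolist() for k in("time_s","ee_pos","tool_rot","width","ft_force","torque")})
a=-1.885; d=np.array([488.0,-217.5])-s["ee_pos"][:2]
y=s["tool_rot"][2]; print("to go: tool x %.2f z %.2f cm, yaw err %.3f"%(d@[np.cos(y),np.sin(y)]/10,d@[-np.sin(y),np.cos(y)]/10,a-y))
E
python3 st.py
```

```text
time_s: 11.6
ee_pos: [467.3, 61.4, 304.6]
tool_rot: [-1.57, -0.0, -1.616]
ft_force: [1.4, 0.2, -3.6]
width: 8.2
time_s: 12.22
ee_pos: [488.6, -200.9, 304.5]
tool_rot: [-1.571, -0.0, -1.618]
ft_force: [0.3, 0.2, -1.7]
width: 8.0
time_s: 12.85
ee_pos: [494.6, -217.7, 304.5]
tool_rot: [-1.571, -0.0, -1.884]
ft_force: [0.7, 0.9, -2.7]
width: 8.0
{'time_s': 12.85, 'ee_pos': [494.554, -217.709, 304.473], 'tool_rot': [-1.571, -0.0, -1.884], 'width': 7.993, 'ft_force': [0.677, 0.866, -2.744], 'torque': [0.0, -0.003, -0.005]}
to go: tool x 0.18 z -0.63 cm, yaw err -0.001
```

```bash
python3 -m handwheel '[[[0,0,0,0.18,3,-0.63,-1],[0,0,0,0,4,0,-1],[0,0,0,0,3,0,-1],[0,0,0,0,1.4,0,-1],[0,0,0,0,0,0,-1]]]'
python3 -m handwheel '[[[0,0,0,0,0,0,-1]]]'
python3 st.py
python3 - <<'E'
from h import *
W=grab_frame("wrist"); np.save("w7.npy",W,allow_pickle=True)
save(W,"w7",4,(190,20,320,165))
for n in ["lid_barrel","hinge_axis"]: print(n,[(np.round(d["point"]).tolist(),round(d["conf"],2)) for d in spot_point(W,n)[:2]])
W=grab_frame("scene"); 
for n in ["lid_barrel","hinge_axis","cassette"]: print(n,[(np.round(d["point"]).tolist(),round(d["conf"],2)) for d in spot_point(W,n)[:2]])
E
```

```text
time_s: 13.48
ee_pos: [487.8, -217.3, 190.3]
tool_rot: [-1.572, -0.0, -1.885]
ft_force: [0.3, -1.1, -1.4]
width: 7.9
time_s: 13.6
ee_pos: [488.7, -217.7, 191.8]
tool_rot: [-1.569, -0.0, -1.885]
ft_force: [0.1, -0.2, -2.8]
width: 8.0
{'time_s': 13.6, 'ee_pos': [488.669, -217.735, 191.793], 'tool_rot': [-1.569, -0.0, -1.885], 'width': 7.994, 'ft_force': [0.143, -0.184, -2.772], 'torque': [0.017, 0.026, 0.013]}
to go: tool x -0.00 z -0.07 cm, yaw err 0.000
lid_barrel [([488.0, -215.0, 76.0], 0.85)]
hinge_axis [([490.0, -221.0, 43.0], 0.57)]
lid_barrel [([488.0, -221.0, 73.0], 0.86)]
hinge_axis [([486.0, -220.0, 43.0], 0.76)]
cassette [([431.0, -199.0, 4.0], 0.55)]
```

View pics/w7.png

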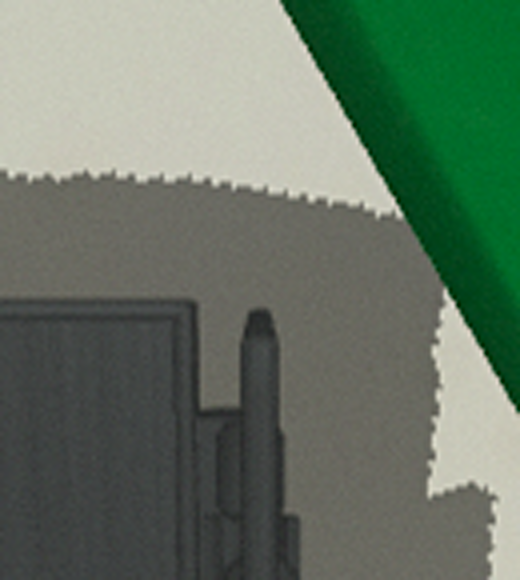

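The lid is about 30 mm above the seat. The cassette's +y barrel shows at crop x 217–284, which is raw centre about 252, and the plate is at crop x 241–279. I compare this with the model for a final correction.

```bash
cat > chk.py <<'E'
from fit import *
import fit
W7=np.load("w7.npy",allow_pickle=True).item(); fit.W=W7
g=W7["frame"].astype(int).sum(2)
for r in [126,130,134,138,142]: print(r,[(c,int(g[r,c])) for c in list(range(240,250))+list(range(255,266))])
for c in [246,247,248,249]: print(c,[(r,int(g[r,c])) for r in range(116,132)])
h=hull([487.45,-218.7,-.314],1,43); print("pred edges",[np.round(edges(h,r),2) for r in(126,130,134,138,142)],"end row",h[:,1].min())
s=state()
t=s["ee_pos"];y=-1.885;ex=np.array([np.cos(y),np.sin(y)]);ez=np.array([-np.sin(y),np.cos(y)])
for r,z in((105,-18.6),(125,-18.6),(105,-50)):
    pass
print("plate",[(c,int(g[120,c])) for c in range(244,266)])
E
python3 chk.py | tail -14; python3 st.py
```

```text
tab [array([505.38, 249.92]), array([505.31, 247.55]), array([504.8 , 236.67]), array([504.27, 224.15]), array([503.89, 214.45]), array([503.68, 211.16])]
tab ends [505.51 252.92] [503.61 207.89]
plate [array([502.22, 165.93]), array([501.85, 159.31]), array([506.27, 263.49]), array([507.  , 275.98]), array([507.61, 285.06])]
126 [(240, 196), (241, 196), (242, 189), (243, 201), (244, 199), (245, 173), (246, 125), (247, 144), (248, 144), (249, 158), (255, 202), (256, 207), (257, 184), (258, 175), (259, 172), (260, 318), (261, 305), (262, 311), (263, 314), (264, 311), (265, 306)]
130 [(240, 189), (241, 199), (242, 186), (243, 182), (244, 132), (245, 152), (246, 148), (247, 169), (248, 163), (249, 162), (255, 198), (256, 210), (257, 185), (258, 156), (259, 130), (260, 155), (261, 260), (262, 308), (263, 310), (264, 302), (265, 306)]
134 [(240, 183), (241, 200), (242, 205), (243, 188), (244, 134), (245, 149), (246, 138), (247, 163), (248, 172), (249, 174), (255, 209), (256, 203), (257, 189), (258, 182), (259, 145), (260, 151), (261, 270), (262, 306), (263, 307), (264, 303), (265, 318)]
1
[... 1323 characters left out ...]
.6, 258.6], dtype=float32), array([243.55, 260.65], dtype=float32), array([243.59, 260.63], dtype=float32), array([243.63, 260.61], dtype=float32), array([243.68, 260.59], dtype=float32)] end row 124.41247
plate [(244, 316), (245, 314), (246, 307), (247, 305), (248, 319), (249, 297), (250, 157), (251, 165), (252, 171), (253, 184), (254, 197), (255, 198), (256, 192), (257, 186), (258, 180), (259, 177), (260, 310), (261, 307), (262, 301), (263, 307), (264, 314), (265, 301)]
{'time_s': 13.95, 'ee_pos': [488.111, -217.54, 190.92], 'tool_rot': [-1.57, -0.0, -1.886], 'width': 7.879, 'ft_force': [0.536, -0.195, -2.471], 'torque': [0.028, -0.001, 0.004]}
to go: tool x -0.00 z -0.01 cm, yaw err 0.001
```

The model's predicted edges (243.6, 260.65) match the observed ones (243.6, 260.8) and the pose error is about 0.1 mm. Lowering now.

```bash
python3 -m handwheel '[[[0,0,0,0,1,0,-1],[0,0,0,0,0.6,0,-1],[0,0,0,0,0.4,0,-1],[0,0,0,0,0,0,-1]]]'
python3 -m handwheel '[[[0,0,0,0,0,0,-1],[0,0,0,0,0.2,0,-1],[0,0,0,0,0.2,0,-1],[0,0,0,0,0,0,-1]]]'
python3 st.py
```

```text
time_s: 14.45
ee_pos: [487.7, -217.4, 170.1]
tool_rot: [-1.572, -0.0, -1.886]
ft_force: [0.4, -0.3, -3.2]
width: 7.8
time_s: 14.95
ee_pos: [487.9, -217.4, 166.4]
tool_rot: [-1.571, -0.0, -1.886]
ft_force: [-0.6, -0.9, -2.5]
width: 8.2
{'time_s': 14.95, 'ee_pos': [487.859, -217.438, 166.427], 'tool_rot': [-1.571, -0.0, -1.886], 'width': 8.191, 'ft_force': [-0.575, -0.89, -2.545], 'torque': [-0.017, -0.001, -0.004]}
to go: tool x 0.00 z 0.02 cm, yaw err 0.001
```

```bash
python3 -m handwheel '[[[0,0,0,0,0.15,0,-1],[0,0,0,0,0.15,0,-1],[0,0,0,0,0,0,-1]]]'
python3 -m handwheel '[[[0,0,0,0,0.1,0,-1],[0,0,0,0,0.1,0,-1],[0,0,0,0,0,0,-1]]]'
python3 -m handwheel '[[[0,0,0,0,0.1,0,-1],[0,0,0,0,0,0,-1]]]'
python3 st.py
```

```text
time_s: 15.32
ee_pos: [487.9, -217.4, 163.4]
tool_rot: [-1.571, -0.0, -1.886]
ft_force: [-0.3, -0.1, -3.0]
width: 8.5
time_s: 15.7
ee_pos: [487.9, -217.4, 161.5]
tool_rot: [-1.571, -0.0, -1.886]
ft_force: [0.1, 0.2, -2.9]
width: 8.0
time_s: 15.95
ee_pos: [487.9, -217.4, 160.5]
tool_rot: [-1.571, -0.0, -1.886]
ft_force: [-0.9, 0.6, -2.2]
width: 8.2
{'time_s': 15.95, 'ee_pos': [487.871, -217.431, 160.479], 'tool_rot': [-1.571, -0.0, -1.886], 'width': 8.214, 'ft_force': [-0.858, 0.591, -2.176], 'torque': [0.02, 0.016, -0.004]}
to go: tool x 0.00 z 0.01 cm, yaw err 0.001
```

```bash
python3 -m handwheel '[[[0,0,0,0,0.1,0,-1],[0,0,0,0,0,0,-1]]]'
python3 -m handwheel '[[[0,0,0,0,0.08,0,-1],[0,0,0,0,0,0,-1]]]'
python3 -m handwheel '[[[0,0,0,0,0.05,0,-1],[0,0,0,0,0,0,-1]]]'
python3 st.py
```

```text
time_s: 16.2
ee_pos: [487.8, -217.4, 159.5]
tool_rot: [-1.571, -0.0, -1.886]
ft_force: [-0.3, 0.1, -1.5]
width: 8.0
time_s: 16.45
ee_pos: [488.2, -217.5, 159.1]
tool_rot: [-1.57, -0.0, -1.886]
ft_force: [-2.7, 0.6, 4.7]
width: 7.8
time_s: 16.7
ee_pos: [488.5, -217.6, 158.8]
tool_rot: [-1.569, -0.0, -1.886]
ft_force: [-1.2, 0.6, 6.6]
width: 8.0
{'time_s': 16.7, 'ee_pos': [488.453, -217.638, 158.822], 'tool_rot': [-1.569, -0.0, -1.886], 'width': 8.028, 'ft_force': [-1.248, 0.577, 6.58], 'torque': [0.171, 0.32, -0.045]}
to go: tool x 0.00 z -0.05 cm, yaw err 0.001
```

Contact came at TCP z ≈ 159.3, which puts the barrel axis near 43 mm as expected. I ease off slightly to sit lightly and then check by camera.

```bash
python3 -m handwheel '[[[0,0,0,0,-0.06,0,-1],[0,0,0,0,0,0,-1],[0,0,0,0,0,0,-1],[0,0,0,0,0,0,-1]]]'
python3 st.py
python3 - <<'E'
from h import *
W=grab_frame("wrist"); np.save("w8.npy",W,allow_pickle=True)
a=cv2.resize(W["frame"][20:165,190:320],None,fx=3,fy=3,interpolation=cv2.INTER_CUBIC)
for n in ["lid_barrel","hinge_axis","cassette"]: print("wrist",n,[(np.round(d["point"]).tolist(),round(d["conf"],2)) for d in spot_point(W,n)[:1]])
W=grab_frame("scene")
for n in ["lid_barrel","hinge_axis","cassette","lid_tab","insert","pin","beaker","brown_bottle"]: print("scene",n,[(np.round(d["point"]).tolist(),round(d["conf"],2)) for d in spot_point(W,n)[:2]])
u,v=proj([487,-218,60],W).astype(int)
b=cv2.resize(W["frame"][v-45:v+45,u-45:u+45],(435,435),interpolation=cv2.INTER_CUBIC)
a=cv2.resize(a,(390,435))
cv2.imwrite("pics/f8.png",np.hstack([a[:,:360],b])[:,:,::-1])
E
```

```text
time_s: 17.2
ee_pos: [488.2, -217.5, 159.1]
tool_rot: [-1.57, -0.0, -1.886]
ft_force: [-0.9, 0.6, 5.3]
width: 7.9
{'time_s': 17.2, 'ee_pos': [488.194, -217.542, 159.059], 'tool_rot': [-1.57, -0.0, -1.886], 'width': 7.896, 'ft_force': [-0.921, 0.581, 5.323], 'torque': [0.096, 0.35, 0.001]}
to go: tool x 0.00 z -0.02 cm, yaw err 0.001
wrist lid_barrel [([489.0, -218.0, 41.0], 0.57)]
wrist hinge_axis [([487.0, -220.0, 42.0], 0.82)]
wrist cassette [([433.0, -200.0, 3.0], 0.6)]
scene lid_barrel [([487.0, -222.0, 36.0], 0.95), ([486.0, -218.0, 43.0], 0.24)]
scene hinge_axis [([485.0, -221.0, 41.0], 0.9), ([615.0, -243.0, 5.0], 0.53)]
scene cassette [([437.0, -200.0, 2.0], 0.98)]
scene lid_tab [([492.0, -219.0, 150.0], 0.87), ([488.0, -220.0, 34.0], 0.16)]
scene insert [([513.0, 402.0, 139.0], 0.69)]
scene pin [([418.0, -320.0, -0.0], 0.58)]
scene beaker [([359.0, 518.0, -0.0], 0.5)]
scene brown_bottle [([616.0, -245.0, 5.0], 0.98)]
```

View pics/f8.png

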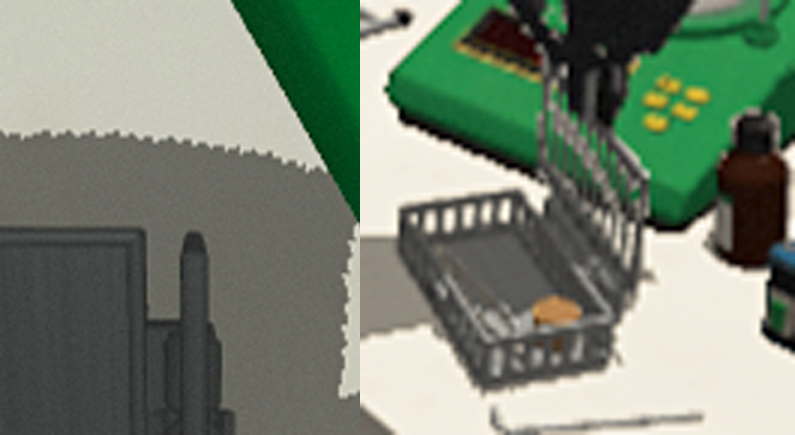

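```bash
python3 -m handwheel '[[[0,0,0,0,-0.04,0,-1],[0,0,0,0,0,0,-1],[0,0,0,0,0,0,-1],[0,0,0,0,0,0,-1]]]'
python3 st.py
```

```text
time_s: 18.35
ee_pos: [488.0, -217.5, 159.3]
tool_rot: [-1.571, -0.0, -1.886]
ft_force: [-1.2, 1.0, 4.3]
width: 7.9
{'time_s': 18.35, 'ee_pos': [487.989, -217.477, 159.26], 'tool_rot': [-1.571, -0.0, -1.886], 'width': 7.878, 'ft_force': [-1.213, 1.023, 4.253], 'torque': [0.137, 0.306, 0.026]}
to go: tool x 0.00 z 0.00 cm, yaw err 0.001
```

```bash
python3 -m handwheel '[[[0,0,0,0,-0.02,-0.01,-1],[0,0,0,0,0,0,-1],[0,0,0,0,0,0,-1],[0,0,0,0,0,0,-1]]]'
python3 st.py; python3 -m handwheel '[[[0,0,0,0,0,0,-1],[0,0,0,0,0,0,-1],[0,0,0,0,0,0,-1],[0,0,0,0,0,0,-1]]]'; python3 st.py
```

```text
time_s: 18.85
ee_pos: [487.8, -217.4, 159.4]
tool_rot: [-1.571, -0.0, -1.886]
ft_force: [-1.2, 0.0, 2.7]
width: 8.2
{'time_s': 18.85, 'ee_pos': [487.811, -217.441, 159.4], 'tool_rot': [-1.571, -0.0, -1.886], 'width': 8.193, 'ft_force': [-1.204, 0.012, 2.732], 'torque': [0.096, 0.332, -0.013]}
to go: tool x -0.00 z 0.02 cm, yaw err 0.001
time_s: 19.35
ee_pos: [487.8, -217.4, 159.4]
tool_rot: [-1.571, -0.0, -1.886]
ft_force: [-1.8, -0.4, 2.3]
width: 8.2
{'time_s': 19.35, 'ee_pos': [487.835, -217.422, 159.438], 'tool_rot': [-1.571, -0.0, -1.886], 'width': 8.151, 'ft_force': [-1.831, -0.392, 2.338], 'torque': [0.07, 0.406, 0.044]}
to go: tool x 0.00 z 0.02 cm, yaw err 0.001
```

```bash
python3 - <<'E' | tail -9
from fit import *
import fit
V=grab_frame("wrist"); fit.W=V; g=V["frame"].astype(int).sum(2)
h=hull([487.45,-218.7,-.314],1,43); print("pred edges",[np.round(edges(h,r),2) for r in(134,140,146)],"end",h[:,1].min())
for r in (134,140,146): print(r,[(c,int(g[r,c])) for c in list(range(240,249))+list(range(257,267))])
print("plate",[(c,int(g[112,c])) for c in range(246,264)])
print("lid_barrel",[np.round(d["point"],1).tolist() for d in spot_point(V,"lid_barrel")[:1]],"hinge",[np.round(d["point"],1).tolist() for d in spot_point(V,"hinge_axis")[:1]])
E
python3 st.py
```

```text
tab [array([505.38, 249.92]), array([505.31, 247.55]), array([504.8 , 236.67]), array([504.27, 224.15]), array([503.89, 214.45]), array([503.68, 211.16])]
tab ends [505.51 252.92] [503.61 207.89]
plate [array([502.22, 165.93]), array([501.85, 159.31]), array([506.27, 263.49]), array([507.  , 275.98]), array([507.61, 285.06])]
pred edges [array([243.76, 263.16], dtype=float32), array([243.83, 263.11], dtype=float32), array([243.89, 263.07], dtype=float32)] end 129.44702
134 [(240, 189), (241, 180), (242, 187), (243, 200), (244, 158), (245, 126), (246, 141), (247, 164), (248, 163), (257, 192), (258, 157), (259, 148), (260, 166), (261, 167), (262, 149), (263, 199), (264, 315), (265, 307), (266, 298)]
140 [(240, 188), (241, 181), (242, 188), (243, 190), (244, 161), (245, 137), (246, 148), (247, 155), (248, 147), (257, 186), (258, 172), (259, 148), (260, 179), (261, 172), (262, 159), (263, 189), (264, 314), (265, 310), (266, 316)]
146 [(240, 186), (241, 185), (242, 183), (243, 182), (244, 149), (245, 140), (246, 163), (247, 153), (248, 174), (257, 189), (258, 161), (259, 148), (260, 168), (261, 169), (262, 157), (263, 183), (264, 306), (265, 297), (266, 311)]
plate [(246, 309), (247, 308), (248, 317), (249, 298), (250, 131), (251, 182), (252, 201), (253, 214), (254, 201), (255, 213), (256, 213), (257, 185), (258, 172), (259, 213), (260, 325), (261, 302), (262, 307), (263, 307)]
lid_barrel [[484.6, -215.4, 41.9]] hinge []
{'time_s': 19.5, 'ee_pos': [487.823, -217.418, 159.446], 'tool_rot': [-1.571, -0.0, -1.886], 'width': 8.23, 'ft_force': [-1.222, -0.18, 2.08], 'torque': [0.059, 0.432, -0.03]}
to go: tool x 0.00 z 0.02 cm, yaw err 0.001
```

```bash
python3 -c "
from bench import *
print(sign_off()); print(state()['ft_force'])"
```

```text
the job is handed in; nothing more can be done
None
the job is handed in; nothing more can be done
```

The lid is off its hooks and its barrel is in the cassette's half-round seat. The arm still grips it by the tab at 60 N, standing upright. I handed the job in at about 19.5 s; sign-off gives no verdict.

**Seating:** contact came at about the height where the barrel should rest (TCP z ≈ 159.4 mm, barrel axis ≈ 43 mm). I then eased off until the seat load was about 5 N, with about 1–2 N sideways. A small moment of about 0.4 N·m also remains, and I did not remove it.

**Alignment:** the tool's position and yaw are within about 0.2 mm and 0.001 rad of the target I computed from the wrist images. I could not see the pin holes directly; their alignment is inferred from this and the contact height.

**Cassette:** it did not move. In the last wrist picture its barrel edges were within about 0.2 px of the prediction made before contact.

**Other things:** the other plate, pin, beaker and bottle were reported where they were at the start, within the networks' few-mm scatter.

**Disagreements in the checks:**
- The last network reading put the lid barrel at (484.6, −215.4, 41.9), about 4 mm from the measured hinge axis. The reading just before it gave (489, −218, 41). Both are within or close to their stated error, and I relied on edge measurements and contact instead.
- In the last picture the network did not report the hinge axis.

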